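# Find the housing that rattles

## Robot

A 6-joint arm with a two-finger parallel gripper is mounted at the origin on the work surface. World frame = base frame: x ahead of the robot, y to its left, z up, the work surface at z = 0. Lengths are in m, angles in rad, forces in N, time in s.
With the tool pointing down it reaches from about 0.425 to 0.95 m from the base axis. Payload 14.7 kg.
Tool frame: the origin (TCP) lies at the centre of the arm's flange, where the gripper is bolted on; the fingertips stand 173 mm ahead of it and the grasp point (between the pads) lies 155 mm ahead of it (robot.nose_length is the z of the fingertips in the tool frame, in m); z points along the fingers, y is the line along which they close (so a half turn about z gives the same grasp; the last joint's range is limited). The gripper opens to 85 mm and grips with 20 to 120 N. Pads are 22 mm wide; open, the fingers measure 114 mm over their backs; the gripper's body (76 mm by 85 mm) begins 54 mm behind the grasp point. The pads swing forward as they close: fully open they stand 13 mm farther back than shut.
Start: joints at [-1.389, 0.48, 1.596, -0, 1.065, -0.047], TCP at [0.147, -0.633, 0.405] pointing down, gripper open.
Joint ranges: [-2.75, 2.75], [-0.82, 2.05], [0.23, 2.67], [-1.56, 4.7], [0.09, 2.69], [-2.92, 2.92]. Speed limits (rad/s): [1.89, 1.89, 2.39, 3.01, 3.01, 3.01].

## Interface

Orientations are given as a rotation vector (axis times angle).
In Python, from bench import robot, vision, workorder, spot_in, masks_of, tip_of gives the robot as it stands.
- The arm moves only by the tool arm_command, never from a script. Its argument "moves" is a list of rows, each an object with "jaw": the finger opening in mm, from 0 to 85.4; "dp": the shift along the tool's x, y, z in mm, a list of three; "angular": the turn, a rotation vector about the tool's x, y, z in degrees, a list of three. A call has 1 to 5 rows; each row shifts and turns the commanded pose from where the row before left it, along the tool's axes as they then stand; what a row does not reach is not made up. A row lasts 1/10 s, in which the tool goes at most 50 mm and 8.59 degrees, less where a joint would pass 70% of its speed; a pose out of reach is approached as far as the arm can. A call is refused whole if a number of a shift passes 50 or a number of a turn 8.59, either way. A call with a gripper value outside its range is refused whole. The fingers move at their own pace and stop on an object; "squeeze" is the grip in N (left out, the last holds). Time passes only in rows, so rows that do not move let the fingers close. It gives the time, the measured TCP pose, the force, the opening and the grip force at its end, in the units of the state.
- robot.read_state(): the state, without advancing time (a new reading comes with each control period).
- vision.grab_frame(name): name is "scene" or "top" or "wrist"; returns the picture (400x640x3 uint8, red, green, blue); there is no depth.
- vision.get_calibration(name): a dict with "intrinsics" (3x3 intrinsics, pixels), "R" (3x3) and "t" (3): a world point X has camera coordinates R X + t; the wrist camera has in their place "T_tool_cam" (4x4, takes a point from camera to tool coordinates, whose origin is the TCP and whose axes are the flange's). Camera axes: x right, y down, z forward; pixel columns grow to the right and rows downward; lengths in m; the calibration is good to about 2 mm. A picture is of the moment at which its call begins: read the wrist's pose just before it. get_calibration takes no time and is no camera call.
- workorder.sign_off(): hands the job in; it is judged then, once.
Trained networks look in the newest picture that a camera, given by its name, has taken for a name from the list of things; names that differ only in an ending like _2 or _b are one class to them, and where a whole thing is asked for, a point or a joint stands for the part that bears it (a point fixed in the world has none). Each returns a list of dicts, best first, with "confidence" (0 to 1); they miss things now and then, are a little off and sometimes report something else, mostly with a low value. They report only what shows in the picture. A call takes as long as a camera call.
- spot_in(thing, camera): "at" ([column, row] in pixels, amid what is visible of it).
- masks_of(thing, camera): "pixels" (400x640 bool, what is visible of it) and "at" ([column, row] in pixels, amid what is visible of it).
- tip_of(thing, camera): "at" ([column, row] in pixels: a listed point, or the origin of a listed thing).
The state is a dict: "time_s": time; "q": joint angles; "joint_vel": joint speeds; "tau": joint torques, N m; "tcp_pos": TCP position; "ee_rot": TCP orientation; "ft_force": force on the tool from outside, world axes, zero at the start; "torque": the same for the moment, N m; "opening": finger opening in m; "grasp_force": force on a finger pad.
Only numpy, scipy, OpenCV 4.12 (cv2) and the standard library are available. Lean on these libraries where they do the work, as an engineer would, in place of code of your own. Each camera call takes 0.05 s, during which the arm holds its last target. There are 200 camera calls.

## Task

One of the three closed housings on the inspection bench has a loose ball inside. Lift them by the lug and shake them to find the one that rattles, then gently set that one upright on the floor of the blue reject tray and leave the two sound ones standing upright on the bench outside the tray; drop none of them.

Things in the scene. Friction and masses are not known exactly. Their poses are not given: they have to be found in the camera images.
- housing_a_mid (a point): one of three outwardly identical closed square housings, 90 mm tall, 0.6 kg, loose, upright on the bench: aluminium body 94 x 94 x 57 mm with grey lid, on which stands a dark lug to grasp it by, 50 mm long (along the housing's x), 20 mm thick (its y), 33 mm tall. This point: its centre, 45 mm above its underside and 45 mm below the lug's top; x, y along the sides, z up
- housing_b_mid (a point): another housing, as housing_a_mid. All three weigh the same. In one, which may be any of them, a 40 mm, 260 g steel ball is loose in a closed 84 x 84 x 42 mm space
- housing_c_mid (a point): another housing, as housing_a_mid. When the housing with the ball is moved sideways and stopped quickly, the ball rolls up to 44 mm, knocks on the wall ahead and stays there while level, so the load's weight shifts to that side of the grasp (a moment change of 0.07 to 0.1 N m from side to side); in the other two a part of the same weight is tightly fitted and cannot move
- tray_floor (a point): blue open tray fixed to the bench, outside 190 mm (x) x 200 mm (y) x 45 mm tall, walls and floor 5 mm thick; this point is the centre of its inner floor, 5 mm above the bench; x and y along its sides, z up

How it is judged:
By the outcome, as a careful person would: the job done as asked, in the order asked, and still so for the second after the job is handed in, with the robot touching nothing.
It also fails if it takes over 72 s, if anything falls off the work surface, if the arm or the gripper's body presses on something with over 40 N, if the wrist force passes 120 N, or if a joint passes its speed limit or range.

## Working session

There is one attempt and no reset: what is moved stays moved. The work goes in short steps, Python scripts to look and compute and a tool call to move; the robot and the scene stay as the last step left them, time stands still between calls to the robot, and variables do not carry over. Pictures are saved under pics/ and viewed, at most 10 in all, crops included, and the job is handed in when it is done.

Besides the shell and the picture viewer there is one more tool, called as name(argument=value, ...), one argument or row to a line, values as JSON. arm_command: Moves the arm, as the interface text tells. Its arguments: {"type":"object","properties":{"moves":{"type":"array","items":{"type":"object","properties":{"jaw":{"type":"number"},"dp":{"type":"array","items":{"type":"number"}},"angular":{"type":"array","items":{"type":"number"}}}}},"squeeze":{"type":"number"}},"required":["moves"]}

```bash
mkdir -p pics; cat > h.py <<'E'
import numpy as np, cv2
from scipy.spatial.transform import Rotation as Ro
from bench import robot, vision, workorder, spot_in, masks_of, tip_of
def ray(cam,px,st=None):
    c=vision.get_calibration(cam);K=np.array(c["intrinsics"]);d=np.linalg.inv(K)@[px[0],px[1],1]
    if "R" in c:
        R=np.array(c["R"]);return -R.T@np.array(c["t"]),R.T@d
    T=np.array(c["T_tool_cam"]);R=Ro.from_rotvec(st["ee_rot"]).as_matrix()
    return R@T[:3,3]+st["tcp_pos"],R@T[:3,:3]@d
def at_z(cam,px,z,st=None):
    o,d=ray(cam,px,st);return o+d*(z-o[2])/d[2]
E
python3 - <<'E'
from h import *
s=robot.read_state();print(s)
for n in ("top","scene"):
    im=vision.grab_frame(n);cv2.imwrite(f"pics/{n}0.png",im[:,:,::-1])
    for t,z in (("housing_a_mid",.045),("tray_floor",.005)):
        for r in tip_of(t,n):print(n,t,r["at"],r["confidence"],at_z(n,r["at"],z).round(4))
E
```

```text
{'time_s': 0.0, 'q': array([-1.38860202e+00,  4.80813597e-01,  1.59687307e+00, -7.96260423e-06,
        1.06509644e+00, -4.66143714e-02]), 'joint_vel': array([ 3.19409127e-04,  6.83077307e-05,  2.26418846e-03, -1.06144350e-03,
        1.28275559e-03,  1.36925693e-03]), 'tau': array([-3.55935204e-03, -9.50657916e+01, -4.30190599e+01, -3.62117289e-04,
        1.17900278e-02, -1.66235401e-05]), 'tcp_pos': array([ 0.14740424, -0.63285574,  0.4040844 ]), 'ee_rot': array([-3.11987575e+00, -3.58498818e-01,  1.37528823e-04]), 'ft_force': array([ 0.26753996, -0.77492993,  0.17656957]), 'torque': array([ 0.04052049,  0.04419843, -0.01821184]), 'grasp_force': 0.0, 'opening': 0.08524403219860908}
top housing_a_mid [277.7, 176.1] 0.59 [0.5653 0.0992 0.045 ]
top tray_floor [479.2, 192.6] 0.68 [ 0.5181 -0.3519  0.005 ]
scene housing_a_mid [339.4, 232.9] 0.79 [0.5704 0.1049 0.045 ]
scene housing_a_mid [246.5, 161.1] 0.33 [ 0.5371 -0.31    0.045 ]
scene tray_floor [246.2, 161.5] 0.55 [ 0.5081 -0.3522  0.005 ]
```

View pics/top0.png

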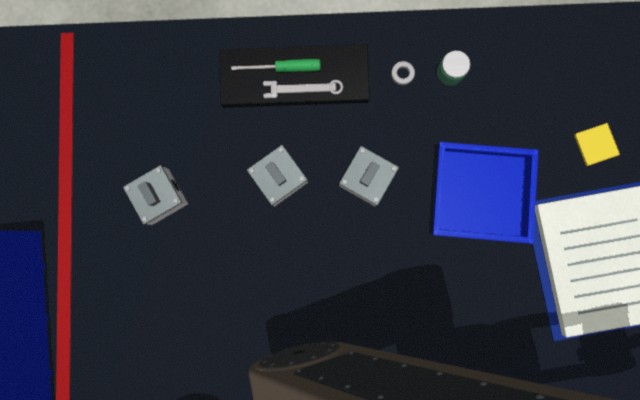

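```bash
python3 - <<'E'
from h import *
for n in ("top","scene"):
    vision.grab_frame(n)
    for t in ("housing_a_mid","housing_b_mid","housing_c_mid"):
        for f in (masks_of,spot_in):
            for r in f(t,n):print(n,t,f.__name__,r["at"],r["confidence"],at_z(n,r["at"],.045).round(3))
E
```

```text
top housing_a_mid call [277.8, 174.9] 0.76 [0.568 0.099 0.045]
top housing_a_mid call [278.4, 180.1] 0.56 [0.556 0.098 0.045]
top housing_b_mid call [158.6, 193.7] 0.96 [0.535 0.365 0.045]
top housing_b_mid call [155.4, 195.0] 0.65 [0.532 0.372 0.045]
top housing_b_mid call [370.3, 178.9] 0.32 [ 0.553 -0.105  0.045]
top housing_c_mid call [368.6, 178.8] 0.85 [ 0.553 -0.101  0.045]
top housing_c_mid call [368.5, 175.3] 0.59 [ 0.561 -0.101  0.045]
scene housing_a_mid call [338.6, 238.0] 0.63 [0.586 0.116 0.045]
scene housing_a_mid call [342.6, 238.0] 0.64 [0.578 0.123 0.045]
scene housing_b_mid call [434.5, 283.8] 0.85 [0.541 0.383 0.045]
scene housing_b_mid call [435.3, 283.1] 0.86 [0.538 0.383 0.045]
scene housing_b_mid call [241.9, 156.7] 0.36 [ 0.532 -0.338  0.045]
scene housing_c_mid call [289.0, 203.3] 0.75 [ 0.581 -0.075  0.045]
scene housing_c_mid call [288.3, 204.1] 0.94 [ 0.585 -0.074  0.045]
```

The top view shows housings at about (155,195), (277,175) and (369,176), and the tray at (486,192). Next I'll measure lug centres and headings from this picture.

```bash
python3 - <<'E'
from h import *
im=cv2.imread("pics/top0.png");g=cv2.cvtColor(im,cv2.COLOR_BGR2GRAY)
s=robot.read_state();R=Ro.from_rotvec(s["ee_rot"]).as_matrix();print(R.round(3))
for n,(u,v) in dict(b=(155,195),a=(277,175),c=(369,176)).items():
    m=np.zeros_like(g);m[v-40:v+40,u-40:u+40]=(g[v-40:v+40,u-40:u+40]>112)
    cs,_=cv2.findContours(m,cv2.RETR_EXTERNAL,cv2.CHAIN_APPROX_NONE);c=max(cs,key=cv2.contourArea)
    h=cv2.convexHull(c);r=cv2.minAreaRect(h);P=np.array([at_z("top",p,.057)[:2] for p in cv2.boxPoints(r)])
    e=P[1]-P[0];f=P[2]-P[1]
    # lug: dark inside eroded lid
    k=np.zeros_like(g);cv2.fillConvexPoly(k,h,1);k=cv2.erode(k,np.ones((9,9)))
    d=(k>0)&(g<125)
    ys,xs=np.nonzero(d);Q=np.array([at_z("top",p,.085)[:2] for p in zip(xs,ys)])
    w,V=np.linalg.eigh(np.cov(Q.T));ax=V[:,1]
    print(n,"lid",P.mean(0).round(4),"sides",np.linalg.norm(e).round(3),np.linalg.norm(f).round(3),"angs",np.degrees(np.arctan2(e[1],e[0])).round(1)%90,
     "lug",Q.mean(0).round(4),len(Q),"ang",np.degrees(np.arctan2(ax[1],ax[0])).round(1)%180,np.sqrt(w*12).round(3))
m=((im[:,:,0]>120)&(im[:,:,2]<80)).astype(np.uint8);m[:,:420]=0;m[:,545:]=0;m[:130]=0;m[250:]=0
cs,_=cv2.findContours(m,cv2.RETR_EXTERNAL,cv2.CHAIN_APPROX_NONE);r=cv2.minAreaRect(max(cs,key=cv2.contourArea))
P=np.array([at_z("top",p,.045)[:2] for p in cv2.boxPoints(r)]);print("tray",P.round(3).tolist(),P.mean(0).round(4),np.linalg.norm(P[1]-P[0]),np.linalg.norm(P[2]-P[1]),np.degrees(np.arctan2(*(P[1]-P[0])[::-1])))
E
```

```text
[[ 0.974  0.227 -0.   ]
 [ 0.227 -0.974 -0.   ]
 [-0.     0.    -1.   ]]
b lid [0.5327 0.3766] sides 0.095 0.095 angs 27.9 lug [0.5317 0.3716] 315 ang 32.099999999999994 [0.027 0.054]
a lid [0.5675 0.1007] sides 0.095 0.095 angs 34.1 lug [0.566  0.0989] 211 ang 33.69999999999999 [0.02  0.053]
c lid [ 0.5599 -0.1002] sides 0.096 0.094 angs 58.6 lug [ 0.5611 -0.0973] 154 ang 147.6 [0.021 0.058]
tray [[0.413, -0.231], [0.631, -0.259], [0.603, -0.499], [0.388, -0.467]] [ 0.5089 -0.364 ] 0.21954542179137945 0.24122591433941873 -7.239091807692871
```

arm_command(
  moves=[
    {"dp": [20,-16,0],"jaw": 85},
    {"dp": [35,-28.5,0]},
    {"dp": [35,-28.5,0]},
    {"dp": [35,-28.5,0]},
    {"dp": [35,-28.5,0]},
  ],
)

```text
invalid input at $.moves[0]: expected keys jaw, dp, angular
```

arm_command(
  moves=[
    {"dp": [35,-28.5,0]},
    {"dp": [35,-28.5,0]},
    {"dp": [35,-28.5,0]},
    {"dp": [35,-28.5,0]},
    {"dp": [35,-28.5,0]},
  ],
)

```text
invalid input at $.moves[0]: expected keys jaw, dp, angular
```

arm_command(
  moves=[
    {"dp": [35,-28.5,0]},
    {"dp": [35,-28.5,0]},
    {"dp": [35,-28.5,0]},
    {"dp": [35,-28.5,0]},
    {"dp": [15,-12,0]},
  ],
)

```text
invalid input at $.moves[0]: expected keys jaw, dp, angular
```

arm_command(
  moves=[
    {"angular": [0,0,8.5]},
    {"angular": [0,0,8.5]},
    {"angular": [0,0,8.5]},
    {"angular": [0,0,8.5]},
    {"angular": [0,0,8.5]},
  ],
)

```text
invalid input at $.moves[0]: expected keys jaw, dp, angular
```

arm_command(
  moves=[
    {"angular": [0,0,2]},
    {},
    {},
  ],
)

```text
invalid input at $.moves[0]: expected keys jaw, dp, angular
```

```bash
python3 - <<'E'
from h import *
s=robot.read_state();print(s["tcp_pos"],s["q"],s["ft_force"],s["torque"])
im=vision.grab_frame("wrist");cv2.imwrite("pics/w1.png",im[:,:,::-1])
for r in tip_of("housing_c_mid","wrist"):print(r["at"],r["confidence"],at_z("wrist",r["at"],.045,s).round(4))
E
```

```text
[ 0.14740615 -0.63306907  0.40471832] [-1.38864933e+00  4.80187764e-01  1.59626299e+00 -4.29021289e-05
  1.06513246e+00 -4.66599663e-02] [-0.46463884  0.40231233  0.17864987] [-0.04028506  0.03531208  0.00338033]
```

View pics/w1.png

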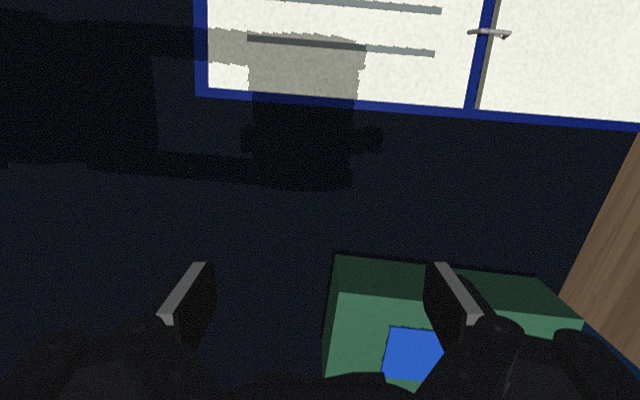

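All moves were refused because every row needs all its keys. This wrist view is from the start pose: clipboard at the top, green box at (450,310), fingers at (185,290) and (460,290). I'll resend in full form.

arm_command(
  moves=[
    {"jaw": 85,"dp": [20,-16,0],"angular": [0,0,0]},
    {"jaw": 85,"dp": [35,-28.5,0],"angular": [0,0,0]},
    {"jaw": 85,"dp": [35,-28.5,0],"angular": [0,0,0]},
    {"jaw": 85,"dp": [35,-28.5,0],"angular": [0,0,0]},
    {"jaw": 85,"dp": [35,-28.5,0],"angular": [0,0,0]},
  ],
)

```text
time_s: 1.6
tcp_pos: [0.2745, -0.4687, 0.4048]
ee_rot: [3.121, 0.358, 0.0]
ft_force: [0.6, -1.0, 0.6]
opening: 0.0847
grasp_force: 0.0
```

arm_command(
  moves=[
    {"jaw": 85,"dp": [35,-28.5,0],"angular": [0,0,0]},
    {"jaw": 85,"dp": [35,-28.5,0],"angular": [0,0,0]},
    {"jaw": 85,"dp": [35,-28.5,0],"angular": [0,0,0]},
    {"jaw": 85,"dp": [35,-28.5,0],"angular": [0,0,0]},
    {"jaw": 85,"dp": [35,-28.5,0],"angular": [0,0,0]},
  ],
)

```text
time_s: 2.1
tcp_pos: [0.4128, -0.2901, 0.405]
ee_rot: [3.121, 0.358, 0.001]
ft_force: [0.6, 0.1, 0.0]
opening: 0.0849
grasp_force: 0.0
```

arm_command(
  moves=[
    {"jaw": 85,"dp": [35,-28.5,0],"angular": [0,0,0]},
    {"jaw": 85,"dp": [35,-28.5,0],"angular": [0,0,0]},
    {"jaw": 85,"dp": [35,-28.5,0],"angular": [0,0,0]},
    {"jaw": 85,"dp": [35,-28.5,0],"angular": [0,0,0]},
    {"jaw": 85,"dp": [15,-12,0],"angular": [0,0,0]},
  ],
)

```text
time_s: 2.6
tcp_pos: [0.5361, -0.131, 0.4049]
ee_rot: [-3.121, -0.362, -0.002]
ft_force: [-0.5, -1.2, 0.5]
opening: 0.085
grasp_force: 0.0
```

arm_command(
  moves=[
    {"jaw": 85,"dp": [0,0,0],"angular": [0,0,8.5]},
    {"jaw": 85,"dp": [0,0,0],"angular": [0,0,8.5]},
    {"jaw": 85,"dp": [0,0,0],"angular": [0,0,8.5]},
    {"jaw": 85,"dp": [0,0,0],"angular": [0,0,8.5]},
    {"jaw": 85,"dp": [0,0,0],"angular": [0,0,8.5]},
  ],
)

```text
time_s: 3.1
tcp_pos: [0.5343, -0.1337, 0.4048]
ee_rot: [3.036, -0.806, 0.0]
ft_force: [0.1, 0.2, 0.3]
opening: 0.085
grasp_force: 0.0
```

arm_command(
  moves=[
    {"jaw": 85,"dp": [0,0,0],"angular": [0,0,2]},
    {"jaw": 85,"dp": [0,0,0],"angular": [0,0,0]},
    {"jaw": 85,"dp": [0,0,0],"angular": [0,0,0]},
  ],
)

```text
time_s: 3.4
tcp_pos: [0.5343, -0.1338, 0.4047]
ee_rot: [3.025, -0.847, 0.0]
ft_force: [0.2, -1.0, -1.0]
opening: 0.0851
grasp_force: 0.0
```

```bash
python3 - <<'E'
from h import *
s=robot.read_state();print(s["tcp_pos"],s["q"],s["ft_force"],s["torque"])
im=vision.grab_frame("wrist");cv2.imwrite("pics/w2.png",im[:,:,::-1])
for r in tip_of("housing_c_mid","wrist"):print(r["at"],r["confidence"],at_z("wrist",r["at"],.045,s).round(4))
E
```

```text
[ 0.53428478 -0.1337932   0.40472874] [-3.00404024e-01  3.42024971e-01  1.82549104e+00 -2.06068011e-05
  9.74039311e-01  1.81662877e+00] [ 0.16078824 -0.9528373  -1.03557588] [ 0.03838354 -0.00131628 -0.00965104]
[272.4, 167.7] 0.6 [ 0.5615 -0.0989  0.045 ]
```

View pics/w2.png

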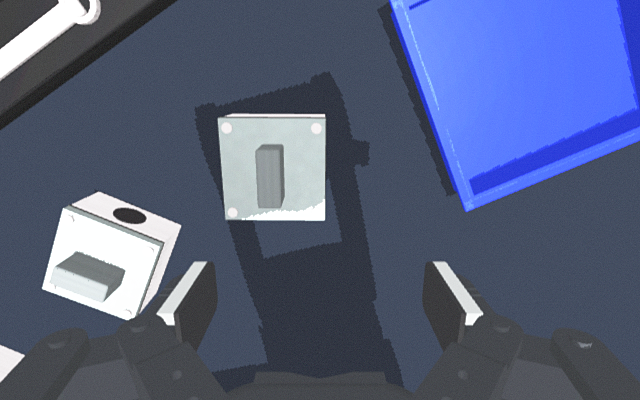

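The wrist view shows the lug of c at about (270,177), aligned with the tool and well between the finger columns once shifted. The tray corner is at (468,210). Position agrees with the top view (0.561,-0.099).

arm_command(
  moves=[
    {"jaw": 85,"dp": [5,-43.5,0],"angular": [0,0,0]},
    {"jaw": 85,"dp": [0,0,30],"angular": [0,0,0]},
    {"jaw": 85,"dp": [0,0,40],"angular": [0,0,0]},
    {"jaw": 85,"dp": [0,0,40],"angular": [0,0,0]},
    {"jaw": 85,"dp": [0,0,30],"angular": [0,0,0]},
  ],
)

```text
time_s: 4.0
tcp_pos: [0.5607, -0.099, 0.2626]
ee_rot: [3.025, -0.848, -0.002]
ft_force: [0.5, -0.5, 0.2]
opening: 0.0849
grasp_force: 0.0
```

arm_command(
  moves=[
    {"jaw": 85,"dp": [0,0,20],"angular": [0,0,0]},
    {"jaw": 85,"dp": [0,0,9],"angular": [0,0,0]},
    {"jaw": 85,"dp": [0,0,0],"angular": [0,0,0]},
  ],
)

```text
time_s: 4.3
tcp_pos: [0.561, -0.0992, 0.2348]
ee_rot: [3.025, -0.849, -0.003]
ft_force: [-0.1, 0.3, 0.1]
opening: 0.0848
grasp_force: 0.0
```

arm_command(
  moves=[
    {"jaw": 0,"dp": [0,0,0],"angular": [0,0,0]},
    {"jaw": 0,"dp": [0,0,0],"angular": [0,0,0]},
    {"jaw": 0,"dp": [0,0,0],"angular": [0,0,0]},
    {"jaw": 0,"dp": [0,0,0],"angular": [0,0,0]},
    {"jaw": 0,"dp": [0,0,0],"angular": [0,0,0]},
  ],
  squeeze=60,
)

```text
time_s: 4.8
tcp_pos: [0.5613, -0.0994, 0.2362]
ee_rot: [3.024, -0.85, 0.001]
ft_force: [-2.4, -3.5, 7.0]
opening: 0.019
grasp_force: 62.8
```

arm_command(
  moves=[
    {"jaw": 0,"dp": [0,0,-5],"angular": [0,0,0]},
    {"jaw": 0,"dp": [0,0,-15],"angular": [0,0,0]},
    {"jaw": 0,"dp": [0,0,-20],"angular": [0,0,0]},
    {"jaw": 0,"dp": [0,0,-10],"angular": [0,0,0]},
    {"jaw": 0,"dp": [0,0,0],"angular": [0,0,0]},
  ],
  squeeze=90,
)

```text
time_s: 5.3
tcp_pos: [0.5616, -0.0993, 0.2869]
ee_rot: [-3.024, 0.85, -0.003]
ft_force: [0.2, -1.3, -6.2]
opening: 0.0185
grasp_force: 88.5
```

arm_command(
  moves=[
    {"jaw": 0,"dp": [0,25,0],"angular": [0,0,0]},
    {"jaw": 0,"dp": [0,30,0],"angular": [0,0,0]},
    {"jaw": 0,"dp": [0,0,0],"angular": [0,0,0]},
    {"jaw": 0,"dp": [0,0,0],"angular": [0,0,0]},
    {"jaw": 0,"dp": [0,0,0],"angular": [0,0,0]},
  ],
)

```text
time_s: 5.8
tcp_pos: [0.5327, -0.1459, 0.2852]
ee_rot: [-3.024, 0.85, 0.001]
ft_force: [-0.3, -0.1, -5.6]
opening: 0.0187
grasp_force: 90.0
```

```bash
cat >> h.py <<'E'
def tq(n=10):
    F=[];T=[]
    for _ in range(n):
        vision.grab_frame("wrist");s=robot.read_state();R=Ro.from_rotvec(s["ee_rot"]).as_matrix()
        F.append(s["ft_force"]);T.append(R.T@s["torque"])
    print(s["time_s"],"pos",s["tcp_pos"].round(4),"F",np.mean(F,0).round(2),"T_tool",np.mean(T,0).round(4),"sd",np.std(T,0).round(3),"open",s["opening"])
E
python3 -c "from h import *;tq()"
```

```text
6.3 pos [ 0.5326 -0.1461  0.2857] F [ 0.22  0.22 -5.83] T_tool [ 0.0125  0.0201 -0.0007] sd [0.028 0.03  0.027] open 0.018351399615201623
```

arm_command(
  moves=[
    {"jaw": 0,"dp": [0,-25,0],"angular": [0,0,0]},
    {"jaw": 0,"dp": [0,-30,0],"angular": [0,0,0]},
    {"jaw": 0,"dp": [0,0,0],"angular": [0,0,0]},
    {"jaw": 0,"dp": [0,0,0],"angular": [0,0,0]},
    {"jaw": 0,"dp": [0,0,0],"angular": [0,0,0]},
  ],
)

```text
time_s: 6.8
tcp_pos: [0.5609, -0.0995, 0.2856]
ee_rot: [3.024, -0.85, -0.001]
ft_force: [0.1, -0.2, -5.8]
opening: 0.0187
grasp_force: 90.8
```

```bash
python3 -c "from h import *;tq()"
```

```text
7.3 pos [ 0.5612 -0.0994  0.2857] F [-0.25  0.09 -6.  ] T_tool [-0.007  -0.018  -0.0008] sd [0.026 0.025 0.023] open 0.018532397701680057
```

arm_command(
  moves=[
    {"jaw": 0,"dp": [0,0,15],"angular": [0,0,0]},
    {"jaw": 0,"dp": [0,0,18],"angular": [0,0,0]},
    {"jaw": 0,"dp": [0,0,9],"angular": [0,0,0]},
    {"jaw": 0,"dp": [0,0,4],"angular": [0,0,0]},
    {"jaw": 0,"dp": [0,0,2],"angular": [0,0,0]},
  ],
)

```text
time_s: 7.8
tcp_pos: [0.5613, -0.0993, 0.2375]
ee_rot: [3.024, -0.85, -0.001]
ft_force: [0.4, 0.1, -5.8]
opening: 0.0184
grasp_force: 90.8
```

arm_command(
  moves=[
    {"jaw": 0,"dp": [0,0,1],"angular": [0,0,0]},
    {"jaw": 0,"dp": [0,0,0.5],"angular": [0,0,0]},
    {"jaw": 0,"dp": [0,0,0],"angular": [0,0,0]},
  ],
)

```text
time_s: 8.1
tcp_pos: [0.5614, -0.0993, 0.2366]
ee_rot: [-3.024, 0.85, -0.001]
ft_force: [0.4, -0.7, -5.1]
opening: 0.0183
grasp_force: 90.8
```

arm_command(
  moves=[
    {"jaw": 0,"dp": [0,0,1],"angular": [0,0,0]},
    {"jaw": 0,"dp": [0,0,0],"angular": [0,0,0]},
  ],
  squeeze=40,
)

```text
time_s: 8.3
tcp_pos: [0.5613, -0.0995, 0.2362]
ee_rot: [3.024, -0.85, 0.001]
ft_force: [-5.4, -0.9, 10.0]
opening: 0.0183
grasp_force: 93.1
```

arm_command(
  moves=[
    {"jaw": 85,"dp": [0,0,0],"angular": [0,0,0]},
    {"jaw": 85,"dp": [0,0,0],"angular": [0,0,0]},
    {"jaw": 85,"dp": [0,0,0],"angular": [0,0,0]},
    {"jaw": 85,"dp": [0,0,0],"angular": [0,0,0]},
  ],
)

```text
time_s: 8.7
tcp_pos: [0.5613, -0.0993, 0.2353]
ee_rot: [-3.024, 0.85, -0.0]
ft_force: [0.3, 1.1, -0.8]
opening: 0.0754
grasp_force: 0.0
```

arm_command(
  moves=[
    {"jaw": 85,"dp": [0,0,-20],"angular": [0,0,0]},
    {"jaw": 85,"dp": [0,0,-40],"angular": [0,0,0]},
    {"jaw": 85,"dp": [0,0,-40],"angular": [0,0,0]},
    {"jaw": 85,"dp": [0,0,-20],"angular": [0,0,0]},
    {"jaw": 85,"dp": [-20,-34,0],"angular": [0,0,0]},
  ],
)

```text
time_s: 9.2
tcp_pos: [0.5632, -0.0623, 0.3586]
ee_rot: [3.023, -0.855, 0.01]
ft_force: [0.4, 0.9, 0.1]
opening: 0.0851
grasp_force: 0.0
```

arm_command(
  moves=[
    {"jaw": 85,"dp": [-20,-34,0],"angular": [0,0,0]},
    {"jaw": 85,"dp": [-20,-34,0],"angular": [0,0,0]},
    {"jaw": 85,"dp": [-20,-34,0],"angular": [0,0,0]},
    {"jaw": 85,"dp": [-19,-35,0],"angular": [0,0,0]},
    {"jaw": 85,"dp": [0,0,0],"angular": [0,0,-8.2]},
  ],
)

```text
time_s: 9.7
tcp_pos: [0.5657, 0.1023, 0.3553]
ee_rot: [-3.077, 0.63, -0.001]
ft_force: [0.1, -0.6, 0.5]
opening: 0.0849
grasp_force: 0.0
```

arm_command(
  moves=[
    {"jaw": 85,"dp": [0,0,0],"angular": [0,0,-8.2]},
    {"jaw": 85,"dp": [0,0,0],"angular": [0,0,-8.2]},
    {"jaw": 85,"dp": [0,0,0],"angular": [0,0,-8.2]},
    {"jaw": 85,"dp": [0,0,0],"angular": [0,0,-8.2]},
    {"jaw": 85,"dp": [0,0,0],"angular": [0,0,-8.2]},
  ],
)

```text
time_s: 10.2
tcp_pos: [0.5658, 0.0983, 0.3551]
ee_rot: [-3.102, -0.496, 0.0]
ft_force: [0.1, 0.4, 0.2]
opening: 0.0853
grasp_force: 0.0
```

arm_command(
  moves=[
    {"jaw": 85,"dp": [0,0,0],"angular": [0,0,-8.2]},
    {"jaw": 85,"dp": [0,0,0],"angular": [0,0,-8.2]},
    {"jaw": 85,"dp": [0,0,0],"angular": [0,0,0]},
  ],
)

```text
time_s: 10.5
tcp_pos: [0.5658, 0.0983, 0.3552]
ee_rot: [-3.001, -0.928, 0.0]
ft_force: [-0.5, -0.8, -0.2]
opening: 0.0852
grasp_force: 0.0
```

```bash
python3 - <<'E'
from h import *
s=robot.read_state();R=Ro.from_rotvec(s["ee_rot"]).as_matrix();print(s["tcp_pos"],s["q"],np.degrees(np.arctan2(R[1,0],R[0,0])))
im=vision.grab_frame("wrist");cv2.imwrite("pics/w3.png",im[:,:,::-1])
for r in tip_of("housing_a_mid","wrist"):print(r["at"],r["confidence"],at_z("wrist",r["at"],.045,s).round(4))
E
```

```text
[0.56575794 0.09828395 0.35517289] [1.19207064e-01 4.30867140e-01 1.82436836e+00 2.42556384e-05
 8.86407500e-01 1.09002275e+00] 34.3754799284738
[318.2, 180.5] 0.65 [0.569  0.1009 0.045 ]
```

View pics/w3.png

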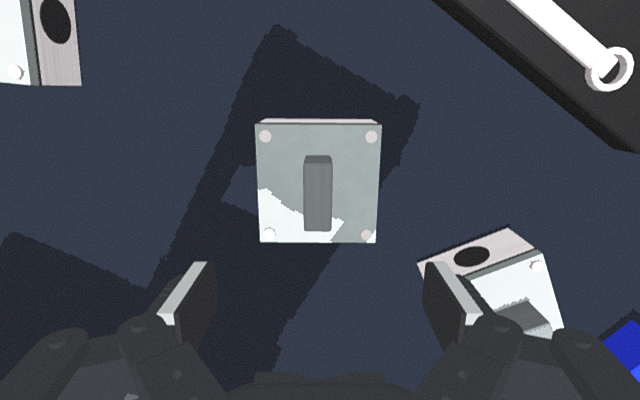

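The view shows a's lug at (318,195), aligned and centred; c still stands upright at (505,290). I'll grasp a, lift it and shake it.

arm_command(
  moves=[
    {"jaw": 85,"dp": [2.5,0,20],"angular": [0,0,0]},
    {"jaw": 85,"dp": [0,0,35],"angular": [0,0,0]},
    {"jaw": 85,"dp": [0,0,35],"angular": [0,0,0]},
    {"jaw": 85,"dp": [0,0,20],"angular": [0,0,0]},
    {"jaw": 85,"dp": [0,0,9],"angular": [0,0,0]},
  ],
)

```text
time_s: 11.1
tcp_pos: [0.5672, 0.0996, 0.2342]
ee_rot: [-3.004, -0.918, 0.004]
ft_force: [-0.2, 0.6, 0.5]
opening: 0.0847
grasp_force: 0.0
```

arm_command(
  moves=[
    {"jaw": 85,"dp": [0,0,0],"angular": [0,0,0]},
    {"jaw": 0,"dp": [0,0,0],"angular": [0,0,0]},
    {"jaw": 0,"dp": [0,0,0],"angular": [0,0,0]},
    {"jaw": 0,"dp": [0,0,0],"angular": [0,0,0]},
    {"jaw": 0,"dp": [0,0,0],"angular": [0,0,0]},
  ],
  squeeze=60,
)

```text
time_s: 11.6
tcp_pos: [0.5681, 0.0997, 0.2369]
ee_rot: [3.003, 0.924, 0.002]
ft_force: [-0.1, -0.1, -0.1]
opening: 0.0281
grasp_force: 0.0
```

arm_command(
  moves=[
    {"jaw": 0,"dp": [0,0,0],"angular": [0,0,0]},
    {"jaw": 0,"dp": [0,0,0],"angular": [0,0,0]},
  ],
  squeeze=90,
)

```text
time_s: 11.8
tcp_pos: [0.5679, 0.0998, 0.2367]
ee_rot: [3.003, 0.924, 0.001]
ft_force: [-2.6, 2.7, 7.0]
opening: 0.0184
grasp_force: 91.9
```

arm_command(
  moves=[
    {"jaw": 0,"dp": [0,0,-5],"angular": [0,0,0]},
    {"jaw": 0,"dp": [0,0,-15],"angular": [0,0,0]},
    {"jaw": 0,"dp": [0,0,-20],"angular": [0,0,0]},
    {"jaw": 0,"dp": [0,0,-10],"angular": [0,0,0]},
    {"jaw": 0,"dp": [0,0,0],"angular": [0,0,0]},
  ],
)

```text
time_s: 12.3
tcp_pos: [0.5683, 0.0997, 0.2874]
ee_rot: [3.002, 0.924, 0.003]
ft_force: [0.2, -1.4, -5.6]
opening: 0.0187
grasp_force: 90.2
```

arm_command(
  moves=[
    {"jaw": 0,"dp": [0,-25,0],"angular": [0,0,0]},
    {"jaw": 0,"dp": [0,-30,0],"angular": [0,0,0]},
    {"jaw": 0,"dp": [0,0,0],"angular": [0,0,0]},
    {"jaw": 0,"dp": [0,0,0],"angular": [0,0,0]},
    {"jaw": 0,"dp": [0,0,0],"angular": [0,0,0]},
  ],
)

```text
time_s: 12.8
tcp_pos: [0.5371, 0.1449, 0.2858]
ee_rot: [3.003, 0.924, -0.0]
ft_force: [0.4, -0.3, -5.9]
opening: 0.0183
grasp_force: 90.5
```

```bash
python3 -c "from h import *;tq()"
```

```text
13.3 pos [0.537  0.1451 0.2862] F [ 0.02 -0.12 -5.91] T_tool [-0.0601 -0.0238 -0.0016] sd [0.022 0.026 0.032] open 0.018370310376669932
```

arm_command(
  moves=[
    {"jaw": 0,"dp": [0,25,0],"angular": [0,0,0]},
    {"jaw": 0,"dp": [0,30,0],"angular": [0,0,0]},
    {"jaw": 0,"dp": [0,0,0],"angular": [0,0,0]},
    {"jaw": 0,"dp": [0,0,0],"angular": [0,0,0]},
    {"jaw": 0,"dp": [0,0,0],"angular": [0,0,0]},
  ],
)

```text
time_s: 13.8
tcp_pos: [0.5675, 0.0999, 0.2861]
ee_rot: [-3.002, -0.924, 0.001]
ft_force: [0.5, -0.8, -5.7]
opening: 0.0181
grasp_force: 90.8
```

```bash
python3 -c "from h import *;tq()"
```

```text
14.3 pos [0.5678 0.0998 0.2862] F [ 0.25 -0.07 -5.57] T_tool [ 0.0579  0.0101 -0.0009] sd [0.025 0.025 0.036] open 0.018040252215347188
```

Housing a rattles: a moment change of 0.118 N m, against about 0.02 for c. Next I'll lift it higher and locate the tray exactly.

arm_command(
  moves=[
    {"jaw": 0,"dp": [0,0,-15],"angular": [0,0,0]},
    {"jaw": 0,"dp": [0,0,-25],"angular": [0,0,0]},
    {"jaw": 0,"dp": [0,0,-25],"angular": [0,0,0]},
    {"jaw": 0,"dp": [0,0,-15],"angular": [0,0,0]},
    {"jaw": 0,"dp": [0,0,0],"angular": [0,0,0]},
  ],
)

```text
time_s: 14.8
tcp_pos: [0.5684, 0.0998, 0.3682]
ee_rot: [3.002, 0.924, 0.006]
ft_force: [0.9, -0.1, -6.5]
opening: 0.019
grasp_force: 90.8
```

```bash
python3 - <<'E'
from h import *
im=cv2.imread("pics/top0.png").astype(int);m=((im[:,:,0]-im[:,:,2]>70)).astype(np.uint8);m[:,:420]=0;m[:,541:]=0;m[:130]=0;m[250:]=0
m=cv2.morphologyEx(m,cv2.MORPH_OPEN,np.ones((9,9)))
cs,_=cv2.findContours(m,cv2.RETR_EXTERNAL,cv2.CHAIN_APPROX_NONE);c=max(cs,key=cv2.contourArea)
q=cv2.approxPolyDP(cv2.convexHull(c),8,True)[:,0];print(q.tolist())
P=np.array([at_z("top",p,.045)[:2] for p in q]);print(P.round(3).tolist(),P.mean(0).round(4))
for i in range(len(P)):
    e=P[(i+1)%len(P)]-P[i];print(np.linalg.norm(e).round(3),np.degrees(np.arctan2(e[1],e[0])).round(1))
E
```

```text
[[439, 142], [538, 150], [538, 243], [433, 234]]
[[0.629, -0.259], [0.604, -0.473], [0.402, -0.46], [0.428, -0.236]] [ 0.516  -0.3568]
0.216 -96.7
0.203 176.4
0.226 83.4
0.203 -6.4
```

arm_command(
  moves=[
    {"jaw": 0,"dp": [-8,10,0],"angular": [0,0,0]},
    {"jaw": 0,"dp": [-15,17,0],"angular": [0,0,0]},
    {"jaw": 0,"dp": [-21,24,0],"angular": [0,0,0]},
    {"jaw": 0,"dp": [-21,24,0],"angular": [0,0,0]},
    {"jaw": 0,"dp": [-21,24,0],"angular": [0,0,0]},
  ],
)

```text
time_s: 15.3
tcp_pos: [0.5515, -0.0322, 0.3648]
ee_rot: [-3.002, -0.924, 0.003]
ft_force: [0.3, -0.6, -4.8]
opening: 0.0185
grasp_force: 90.8
```

arm_command(
  moves=[
    {"jaw": 0,"dp": [-21,24,0],"angular": [0,0,0]},
    {"jaw": 0,"dp": [-21,24,0],"angular": [0,0,0]},
    {"jaw": 0,"dp": [-21,24,0],"angular": [0,0,0]},
    {"jaw": 0,"dp": [-21,25,0],"angular": [0,0,0]},
    {"jaw": 0,"dp": [-21,25,0],"angular": [0,0,0]},
  ],
)

```text
time_s: 15.8
tcp_pos: [0.5331, -0.1922, 0.3648]
ee_rot: [-3.002, -0.923, 0.003]
ft_force: [0.6, 0.1, -5.4]
opening: 0.0185
grasp_force: 90.8
```

arm_command(
  moves=[
    {"jaw": 0,"dp": [-20,25,0],"angular": [0,0,0]},
    {"jaw": 0,"dp": [-20,25,0],"angular": [0,0,0]},
    {"jaw": 0,"dp": [-20,25,0],"angular": [0,0,0]},
    {"jaw": 0,"dp": [-21,24,0],"angular": [0,0,0]},
    {"jaw": 0,"dp": [-15,17,0],"angular": [0,0,0]},
  ],
)

```text
time_s: 16.3
tcp_pos: [0.5187, -0.3427, 0.3646]
ee_rot: [-3.002, -0.922, 0.002]
ft_force: [0.5, 0.0, -6.0]
opening: 0.0185
grasp_force: 90.8
```

arm_command(
  moves=[
    {"jaw": 0,"dp": [-8,10,0],"angular": [0,0,4]},
    {"jaw": 0,"dp": [0,0,0],"angular": [0,0,8]},
    {"jaw": 0,"dp": [0,0,0],"angular": [0,0,8]},
    {"jaw": 0,"dp": [0,0,0],"angular": [0,0,8]},
    {"jaw": 0,"dp": [0,0,0],"angular": [0,0,8]},
  ],
)

```text
time_s: 16.8
tcp_pos: [0.518, -0.3535, 0.3645]
ee_rot: [-3.14, 0.059, 0.003]
ft_force: [-0.2, 0.4, -6.5]
opening: 0.0185
grasp_force: 90.8
```

arm_command(
  moves=[
    {"jaw": 0,"dp": [0,0,0],"angular": [0,0,4]},
    {"jaw": 0,"dp": [0,0,0],"angular": [0,0,0]},
    {"jaw": 0,"dp": [0,0,0],"angular": [0,0,0]},
  ],
)

```text
time_s: 17.1
tcp_pos: [0.5184, -0.3533, 0.3651]
ee_rot: [-3.137, 0.155, 0.002]
ft_force: [0.2, 0.4, -6.3]
opening: 0.0183
grasp_force: 90.8
```

```bash
python3 - <<'E'
from h import *
s=robot.read_state();R=Ro.from_rotvec(s["ee_rot"]).as_matrix();print(s["tcp_pos"],s["q"],np.degrees(np.arctan2(R[1,0],R[0,0])))
im=vision.grab_frame("wrist");cv2.imwrite("pics/w4.png",im[:,:,::-1])
for r in tip_of("tray_floor","wrist"):print(r["at"],r["confidence"],at_z("wrist",r["at"],.005,s).round(4))
E
```

```text
[ 0.51843392 -0.35334396  0.36514217] [-6.46532547e-01  4.89189399e-01  1.69019326e+00 -9.19992887e-05
  9.63758913e-01  1.02313864e+00] -5.662073106405434
```

View pics/w4.png

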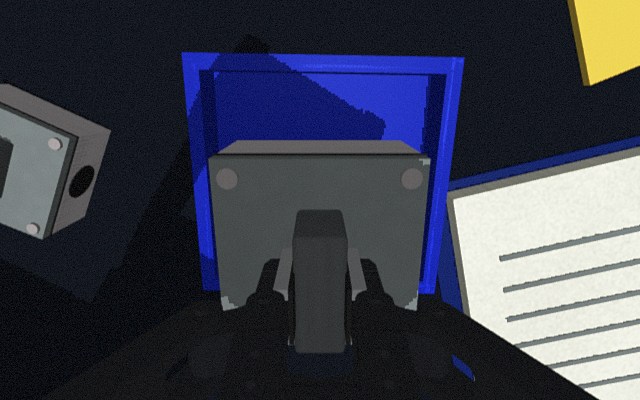

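The tray's far rim corners show at (183,53) and (464,58), with the near end hidden at about row 292. The housing is level and aligned.

```bash
python3 - <<'E'
from h import *
s=robot.read_state()
A,B=[at_z("wrist",p,.045,s)[:2] for p in ((183,53),(464,58))]
e=(A-B)/np.linalg.norm(A-B);n=np.array([e[1],-e[0]]);print(A,B,np.linalg.norm(A-B),np.degrees(np.arctan2(n[1],n[0])),(A+B)/2-n*.095)
E
```

```text
[ 0.62998931 -0.26111473] [ 0.60504089 -0.47312933] 0.21347743766105995 -6.711311009553807 [ 0.52316608 -0.35601968]
```

arm_command(
  moves=[
    {"jaw": 0,"dp": [3,2,15],"angular": [0,0,0]},
    {"jaw": 0,"dp": [0,0,28],"angular": [0,0,0]},
    {"jaw": 0,"dp": [0,0,28],"angular": [0,0,0]},
    {"jaw": 0,"dp": [0,0,24],"angular": [0,0,0]},
    {"jaw": 0,"dp": [0,0,14],"angular": [0,0,0]},
  ],
)

```text
time_s: 17.7
tcp_pos: [0.5212, -0.355, 0.2543]
ee_rot: [-3.136, 0.157, 0.004]
ft_force: [-0.3, -0.0, -5.4]
opening: 0.0187
grasp_force: 90.8
```

arm_command(
  moves=[
    {"jaw": 0,"dp": [0,0,7],"angular": [0,0,0]},
    {"jaw": 0,"dp": [0,0,3],"angular": [0,0,0]},
    {"jaw": 0,"dp": [0,0,1],"angular": [0,0,0]},
    {"jaw": 0,"dp": [0,0,1],"angular": [0,0,0]},
    {"jaw": 0,"dp": [0,0,0],"angular": [0,0,0]},
  ],
)

```text
time_s: 18.2
tcp_pos: [0.522, -0.3556, 0.2459]
ee_rot: [3.137, -0.158, 0.002]
ft_force: [0.3, 0.1, -6.8]
opening: 0.0186
grasp_force: 90.8
```

arm_command(
  moves=[
    {"jaw": 0,"dp": [0,0,2],"angular": [0,0,0]},
    {"jaw": 0,"dp": [0,0,1],"angular": [0,0,0]},
    {"jaw": 0,"dp": [0,0,0],"angular": [0,0,0]},
  ],
)

```text
time_s: 18.5
tcp_pos: [0.5217, -0.3554, 0.2421]
ee_rot: [-3.138, 0.159, 0.0]
ft_force: [0.6, 0.2, -6.1]
opening: 0.0189
grasp_force: 90.8
```

arm_command(
  moves=[
    {"jaw": 0,"dp": [0,0,1],"angular": [0,0,0]},
    {"jaw": 0,"dp": [0,0,0],"angular": [0,0,0]},
  ],
)

```text
time_s: 18.7
tcp_pos: [0.5218, -0.3553, 0.2418]
ee_rot: [3.138, -0.159, 0.0]
ft_force: [-2.0, 3.3, 4.9]
opening: 0.0184
grasp_force: 92.3
```

Contact. Release, retreat, and check.

arm_command(
  moves=[
    {"jaw": 85,"dp": [0,0,0],"angular": [0,0,0]},
    {"jaw": 85,"dp": [0,0,0],"angular": [0,0,0]},
    {"jaw": 85,"dp": [0,0,0],"angular": [0,0,0]},
    {"jaw": 85,"dp": [0,0,0],"angular": [0,0,0]},
    {"jaw": 85,"dp": [0,0,0],"angular": [0,0,0]},
  ],
  squeeze=40,
)

```text
time_s: 19.2
tcp_pos: [0.5218, -0.3555, 0.2412]
ee_rot: [3.138, -0.159, 0.0]
ft_force: [-0.7, -0.7, 0.7]
opening: 0.0849
grasp_force: 0.0
```

arm_command(
  moves=[
    {"jaw": 85,"dp": [0,0,-15],"angular": [0,0,0]},
    {"jaw": 85,"dp": [0,0,-40],"angular": [0,0,0]},
    {"jaw": 85,"dp": [0,0,-40],"angular": [0,0,0]},
    {"jaw": 85,"dp": [0,0,-40],"angular": [0,0,0]},
    {"jaw": 85,"dp": [0,0,-20],"angular": [0,0,0]},
  ],
)

```text
time_s: 19.7
tcp_pos: [0.5221, -0.3557, 0.4012]
ee_rot: [3.135, -0.158, 0.006]
ft_force: [0.2, -0.6, 0.4]
opening: 0.0853
grasp_force: 0.0
```

arm_command(
  moves=[
    {"jaw": 85,"dp": [0,0,0],"angular": [0,0,0]},
    {"jaw": 85,"dp": [0,0,0],"angular": [0,0,0]},
    {"jaw": 85,"dp": [0,0,0],"angular": [0,0,0]},
  ],
)

```text
time_s: 20.0
tcp_pos: [0.5214, -0.3552, 0.3956]
ee_rot: [-3.137, 0.159, 0.002]
ft_force: [-0.6, 0.3, 1.2]
opening: 0.0847
grasp_force: 0.0
```

```bash
python3 -c "
from h import *
cv2.imwrite('pics/s9.png',np.hstack([vision.grab_frame('scene'),vision.grab_frame('wrist')])[:,:,::-1]);i=cv2.imread('pics/s9.png');cv2.imwrite('pics/s9s.png',cv2.resize(i,(800,250)))"
```

```text
(no output)
```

View pics/s9s.png

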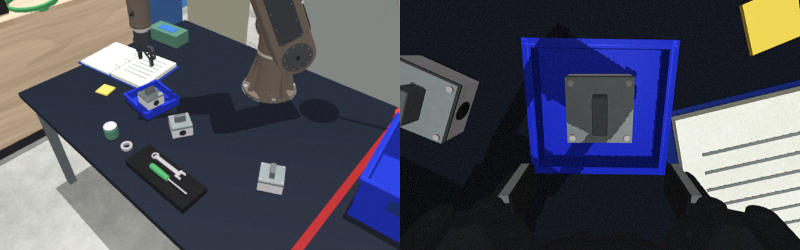

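The scene half shows a upright in the tray at (150,98), with c (180,125) and b (270,178) upright on the bench. The wrist half shows a flat and centred in the tray at (600,108), clear of the gripper.

```bash
python3 -c "
from h import *
print(workorder.sign_off())"
```

```text
the job is handed in; nothing more can be done
None
```

The rattling housing (a) now stands upright on the blue tray's floor and c and b stand upright on the bench; I shook only c (sound) and a (0.118 N m moment change against about 0.02 for c), so b is taken as sound by elimination, and the job was handed in at about 20 s.

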